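# Unpack the dispensary delivery and fan the dose wallets

### The job

Take the three stacks apart. Fan the tablet wallets along the raised rib of the grey tray as one shingled row, in line with the rib: yellow first, lying flat close to the black end stop, then green overlapping the yellow one on top by about a third of its length, then purple overlapping the green one on top in the same way. Set the red-ended carton upright in the red shallow tray and the blue-ended carton upright in the blue one, and leave the all-white carton where it stands.

Things in the scene. Friction and masses are not known exactly. Their poses are not given: they have to be found in the camera images.
- wallet_yellow: flat rigid tablet wallet, 84 x 60 x 8 mm, 50 g, with a yellow border and a pale panel of silver dots on top. Origin: centre of its underside; x along the 84 mm length, y along the 60 mm width, z up. At the start it lies on top of any one of the three cartons, lengthwise along it, overhanging its long sides by about 10 mm each.
- wallet_green: flat rigid tablet wallet, 84 x 60 x 8 mm, 50 g, with a green border and a pale panel of silver dots on top. Origin: centre of its underside; x along the 84 mm length, y along the 60 mm width, z up. At the start it lies on top of any one of the three cartons, lengthwise along it, overhanging its long sides by about 10 mm each.
- wallet_purple: flat rigid tablet wallet, 84 x 60 x 8 mm, 50 g, with a purple border and a pale panel of silver dots on top. Origin: centre of its underside; x along the 84 mm length, y along the 60 mm width, z up. At the start it lies on top of any one of the three cartons, lengthwise along it, overhanging its long sides by about 10 mm each.
- carton_red: medicine carton 120 x 40 x 50 mm (length, width, height), about 160 g, white with red ends. Origin: centre of its underside; x along the 120 mm length, y along the 40 mm width, z up. At the start one wallet lies on its top and hides the middle; both ends show. Belongs in the red tray.
- carton_blue: medicine carton 120 x 40 x 50 mm (length, width, height), about 160 g, white with blue ends. Origin: centre of its underside; x along the 120 mm length, y along the 40 mm width, z up. At the start one wallet lies on its top and hides the middle; both ends show. Belongs in the blue tray.
- carton_white: medicine carton 120 x 40 x 50 mm (length, width, height), about 160 g, white with white ends (no colour). Origin: centre of its underside; x along the 120 mm length, y along the 40 mm width, z up. At the start one wallet lies on its top and hides the middle; both ends show. Stays where it is; only the wallet is taken off it.
- fan_tray: grey fixed tray, 100 x 250 mm; rims 12 mm high along the 250 mm sides; down its middle a raised lighter grey flat rib 46 mm wide, 250 mm long, top 24 mm above the table; wallets lie lengthwise on the rib, overhanging 7 mm each side. At the +y end a black stop 60 mm wide, top 38 mm up, inner face at y = +113 mm. Origin: centre of the underside; y along the rib towards the stop, x across, z up.
- bay_red: red shallow open tray fixed to the table, outside 160 x 82 mm and 14 mm high, walls 5 mm, inner floor 5 mm above the table and pale. Origin: centre of its underside; x along the 160 mm length.
- bay_blue: blue shallow open tray fixed to the table, outside 160 x 82 mm and 14 mm high, walls 5 mm, inner floor 5 mm above the table and pale. Origin: centre of its underside; x along the 160 mm length.

How it is judged:
At the end, for the whole second after the job is handed in: Wallets in line on the rib (14 mm, 0.22 rad), face up: yellow flat with its centre 42-78 mm from the tray centre towards the stop; then green over yellow, purple over green, centres 40-76 mm apart. Red and blue cartons flat in their trays. All at rest; white carton moved under 20 mm (y of wallet_yellow in the frame of fan_tray between 0.042 and 0.078 m and z of wallet_yellow in the frame of fan_tray between 0.018 and 0.03 m and y of wallet_green in the frame of fan_tray between -0.045 and 0.036 m and y of wallet_purple in the frame of fan_tray between -0.108 and -0.006 m and z of wallet_green in the frame of fan_tray between 0.018 and 0.046 m and z of wallet_purple in the frame of fan_tray between 0.018 and 0.054 m and horizontal distance between wallet_yellow and wallet_green between 0.04 and 0.076 m and horizontal distance between wallet_green and wallet_purple between 0.04 and 0.076 m and z of wallet_yellow in the frame of wallet_green below -0.004 m and z of wallet_green in the frame of wallet_purple below -0.004 m and x of wallet_yellow in the frame of fan_tray between -0.014 and 0.014 m and angle between the y axis of each of wallet_yellow, wallet_green, wallet_purple and the x axis of fan_tray, either way round below 0.22 rad and angle between each of wallet_yellow, wallet_green, wallet_purple's own z axis and vertical below 0.35 rad and linear speed of each of wallet_yellow, wallet_green, wallet_purple, carton_red, carton_blue below 0.02 m/s and x of wallet_green in the frame of fan_tray between -0.014 and 0.014 m and x of wallet_purple in the frame of fan_tray between -0.014 and 0.014 m and x of carton_red in the frame of bay_red between -0.022 and 0.022 m and y of carton_red in the frame of bay_red between -0.02 and 0.02 m and z of carton_red in the frame of bay_red between 0 and 0.01 m and angle between each of carton_red, carton_blue's own z axis and vertical below 0.1 rad and x of carton_blue in the frame of bay_blue between -0.022 and 0.022 m and y of carton_blue in the frame of bay_blue between -0.02 and 0.02 m and z of carton_blue in the frame of bay_blue between 0 and 0.01 m); the robot touches nothing.
It fails at once if the all-white carton is moved 20 mm or more from its place (distance of carton_white from where it was at the start of the episode above 0.02 m).
It also fails if it takes over 112 s, if anything falls off the work surface, if the arm or the gripper's body presses on something with over 40 N, if the wrist force passes 120 N, or if a joint passes its speed limit or range.

### The arm

A 7-joint arm with a two-finger parallel gripper is mounted at the origin on the work surface. World frame = base frame: x ahead of the robot, y to its left, z up, the work surface at z = 0. Lengths are in m, angles in rad, forces in N, time in s.
With the tool pointing down it reaches from about 0.4 to 0.85 m from the base axis. Payload 4.5 kg.
Tool frame: the origin (TCP) lies midway between the tips of the shut fingers; the grasp point (between the pads) lies 19 mm behind it; y points along the fingers, z is the direction in which the jaws open and shut, and the axes are right-handed (so a half turn about y gives the same grasp; the last joint's range is limited). The gripper opens to 88 mm and grips with 3 to 60 N. Pads are 18 mm wide; open, the fingers measure 123 mm over their backs; the gripper's body (75 mm by 187 mm) begins 45 mm behind the grasp point.
Start: joints at [1.269, 0.689, -0.195, 1.565, 0.157, 0.902, -0.215], TCP at [0.206, -0.59, 0.239] pointing down, gripper open.
Joint ranges: [-3.01, 3.01], [-0.46, 2.08], [-1.47, 1.51], [0.13, 2.56], [-1, 4.14], [0.04, 2.09], [-2.66, 2.66]. Speed limits (rad/s): [2.57, 2.57, 3.14, 3.14, 3.14, 3.14, 3.14].

### API

Orientations are given as a unit quaternion [x, y, z, w].
In Python, from plant import r, snapshot, get_calibration, job, boxes_of gives the robot as it stands. The module is installed in compiled form; this text tells all that it offers.
- The arm moves only by the shell command python3 -m handwheel 'ROWS' [OPENING] [FORCE]. ROWS is JSON, a list that holds one entry, the list of rows, each a list of 6 numbers: the shift along the tool's x, y, z as a fraction of full scale, then the turn, a rotation vector about the tool's x, y, z as a fraction of full scale. In form: [[[x, y, z, wx, wy, wz], ...]]. A call has 1 to 12 rows; each row is the pose to reach, as a shift and turn from the pose commanded when the call began, along the tool's axes at that moment, turning the shorter way round; what a row does not reach only later rows make up. Full scale, the value 1, is 100 cm for a shift and 180 degrees for a turn. A row lasts 1/12 s, in which the tool goes at most 41.7 mm and 7.16 degrees, less where a joint would pass 70% of its speed; a pose out of reach is approached as far as the arm can. A call with a number of a shift or a turn outside -1 to 1 is refused whole. A call with a gripper value outside its range is refused whole. OPENING is the opening, from -1 (shut) to 1 (fully open), set as the call begins (- or left out, the last holds). The fingers move at their own pace and stop on an object; FORCE is the grip in N (left out, the last holds). Time passes only in rows, so rows that repeat a pose let the fingers close. It gives the time, the measured TCP pose, the force and the opening at its end, in the units of the state.
- r.get_state(): the state, without advancing time (a new reading comes with each control period).
- snapshot(name): name is "scene" or "side" or "wrist"; returns the picture (384x512x3 uint8, red, green, blue); there is no depth.
- get_calibration(name): a dict with "fx", "fy", "cx", "cy" (pixels), "T" (4x4, takes a point from camera to world coordinates). Camera axes: x right, y down, z forward; pixel columns grow to the right and rows downward; lengths in m; the calibration is good to about 2 mm. A picture is of the moment at which its call begins: read the wrist's pose just before it. get_calibration takes no time and is no camera call; for the wrist camera it gives the pose at the moment of the call.
- job.finish_job(): hands the job in, once; it reports no verdict.
Trained networks look in the newest picture that a camera, given by its name, has taken for a name from the list of things; names that differ only in an ending like _2 or _b are one class to them, and where a whole thing is asked for, a point or a joint stands for the part that bears it (a point fixed in the world has none). Each returns a list of dicts, best first, with "confidence" (0 to 1); they miss things now and then, are a little off and sometimes report something else, mostly with a low value. They report only what shows in the picture. A call takes as long as a camera call.
- boxes_of(thing, camera): "bbox" ([left, top, right, bottom] in pixels, round what is visible of it).
The state is a dict: "clock": time; "q": joint angles; "qd": joint speeds; "joint_torque": joint torques, N m; "tool_pos": TCP position; "eef_rot": TCP orientation; "contact_force": force on the tool from outside, world axes, zero at the start; "moment": the same for the moment, N m; "opening": opening from 0.0 (shut) to 1.0 (fully open).
Only numpy, scipy, OpenCV 4.12 (cv2) and the standard library are available. Lean on these libraries where they do the work, as an engineer would, in place of code of your own. Each camera call takes 0.05 s, during which the arm holds its last target. There are 200 camera calls.

## Working session

There is one attempt and no reset: what is moved stays moved. The work goes in short steps, Python scripts to look and compute and a shell command to move; the robot and the scene stay as the last step left them, time stands still between calls to the robot, and variables do not carry over. Pictures are saved under pics/ and viewed, about 12 in all and at most 16, crops included, and the job is handed in when it is done.

```bash
mkdir -p pics; ls
python3 - <<'E'
from plant import r,snapshot,get_calibration,boxes_of
import cv2,numpy as np
s=r.get_state();print(s)
for n in("scene","side"):
    im=snapshot(n);cv2.imwrite(f"pics/{n}0.png",cv2.resize(im[:,:,::-1],(800,600),interpolation=cv2.INTER_CUBIC))
    c=get_calibration(n);print(n,{k:np.round(v,3).tolist() for k,v in c.items()})
E
```

```text
pics
{'clock': 0.0, 'q': array([ 1.26878984,  0.6900035 , -0.19450571,  1.566337  ,  0.15730149,
        0.90250084, -0.21511246]), 'qd': array([ 0.001203  , -0.00170788, -0.00104521,  0.00076558,  0.00170145,
        0.00133647,  0.00035218]), 'joint_torque': array([-5.04517611e-04, -5.27566588e+01, -1.26738299e+00, -1.53434247e+01,
       -5.27245249e-02,  6.48761401e-03,  2.02627421e-04]), 'tool_pos': array([ 0.20569619, -0.58951049,  0.23789952]), 'eef_rot': array([-0.11834928,  0.69779615, -0.69652145,  0.11803329]), 'contact_force': array([ 0.7887252 ,  0.53557491, -0.80734527]), 'moment': array([-0.02186583,  0.02718815, -0.05152304]), 'opening': 1.0020489132515735}
scene {'fx': 433.229, 'fy': 433.229, 'cx': 262.106, 'cy': 195.506, 'T': [[0.757, 0.524, -0.391, 1.047], [0.654, -0.609, 0.45, -0.586], [-0.002, -0.596, -0.803, 1.103], [0.0, 0.0, 0.0, 1.0]]}
side {'fx': 448.924, 'fy': 448.924, 'cx': 254.841, 'cy': 199.849, 'T': [[-0.725, -0.35, 0.594, -0.136], [-0.689, 0.375, -0.62, 0.731], [-0.006, -0.859, -0.513, 0.676], [0.0, 0.0, 0.0, 1.0]]}
```

View pics/scene0.png

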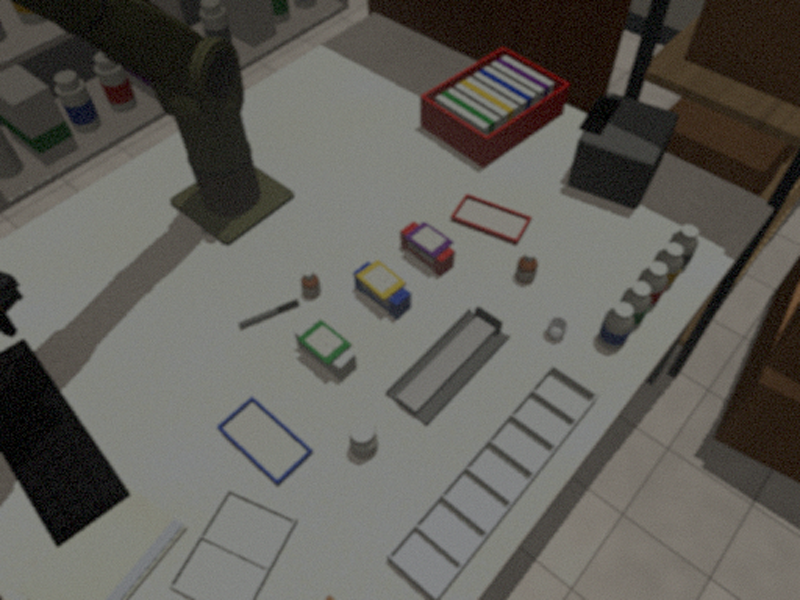

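View pics/side0.png

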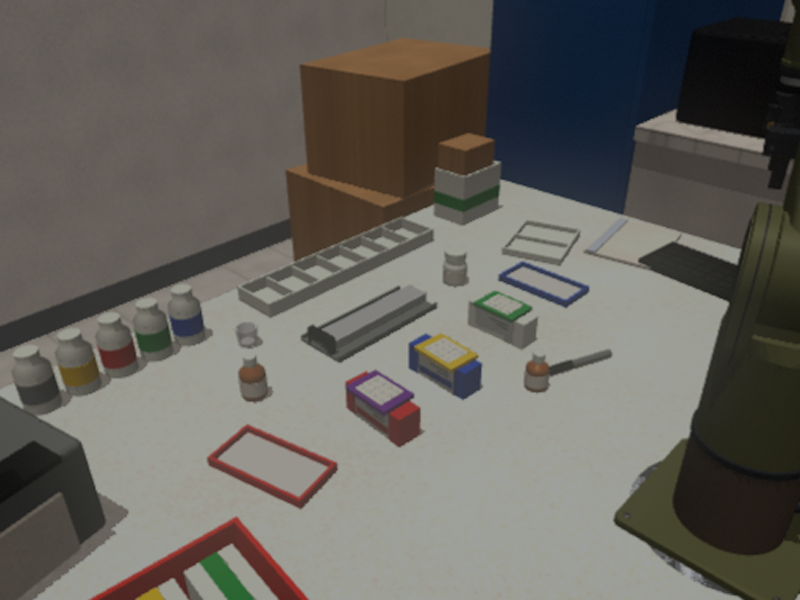

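The pictures show yellow on the blue carton (scene ~380,285), purple on red (~428,245) and green on white (~325,345). The bays are at ~(490,218) red and ~(265,440) blue, and the fan tray at ~(448,365) with its stop at the upper right (488,320). Next I'll measure in both cameras.

```bash
cat > h.py <<'E'
from plant import r,snapshot,get_calibration,boxes_of,job
import cv2,numpy as np
def proj(px,c,z):
    px=np.asarray(px,float).reshape(-1,2)
    d=np.c_[(px[:,0]-c["cx"])/c["fx"],(px[:,1]-c["cy"])/c["fy"],np.ones(len(px))]@c["T"][:3,:3].T
    o=c["T"][:3,3]; return (o+d*((z-o[2])/d[:,2])[:,None])[:,:2]
H={"yellow":(18,35),"green":(45,85),"purple":(122,150),"red":(170,8),"blue":(105,122)}
def mask(im,col,sat=90):
    h=cv2.cvtColor(im,cv2.COLOR_RGB2HSV);a,b=H[col];hh=h[...,0]
    m=((hh>=a)&(hh<=b)) if a<b else ((hh>=a)|(hh<=b))
    return (m&(h[...,1]>sat)&(h[...,2]>30)).astype(np.uint8)
def rect(pts):  # centre, sizes (long, short), angle of the long side (deg)
    (x,y),(w,h),a=cv2.minAreaRect((pts*1000).astype(np.float32))
    if w<h:w,h,a=h,w,a+90
    return np.round([x,y,w,h,(a+90)%180-90],1)
def find(cam,im,name,col,z,sat=90,pad=4):
    c=get_calibration(cam);out=[]
    for b in boxes_of(name,cam)[:2]:
        l,t,R,B=[int(v) for v in b["bbox"]];l,t=max(l-pad,0),max(t-pad,0)
        m=mask(im,col,sat);k=np.zeros_like(m);k[t:B+pad,l:R+pad]=m[t:B+pad,l:R+pad]
        n,lab,st,_=cv2.connectedComponentsWithStats(k)
        if n<2: out.append((b,None));continue
        k=lab==1+np.argmax(st[1:,4]);p=np.argwhere(k)[:,::-1]
        out.append((np.round(b["bbox"]).tolist(),round(b["confidence"],2),rect(proj(p,c,z)).tolist()))
    return out
E
python3 - <<'E'
from h import *
for cam in("scene","side"):
    im=snapshot(cam);c=get_calibration(cam)
    for n,col,z in(("wallet_yellow","yellow",.058),("wallet_green","green",.058),("wallet_purple","purple",.058),("bay_red","red",.014),("bay_blue","blue",.014)):
        print(cam,n,find(cam,im,n,col,z))
    for n in("carton_red","carton_blue","carton_white","fan_tray"):
        for b in boxes_of(n,cam)[:2]: print(cam,n,np.round(b["bbox"]).tolist(),round(b["confidence"],2),proj([(b["bbox"][0]+b["bbox"][2])/2,(b["bbox"][1]+b["bbox"][3])/2],c,.02).round(3).tolist())
    l,t,R,B=[int(v) for v in boxes_of("fan_tray",cam)[0]["bbox"]]
    cr=im[t-5:B+5,l-5:R+5,::-1];cv2.imwrite(f"pics/ft_{cam}.png",cv2.resize(cr,None,fx=6,fy=6,interpolation=cv2.INTER_CUBIC));print(l-5,t-5,cr.shape)
E
```

```text
scene wallet_yellow [([229.0, 168.0, 258.0, 193.0], 0.95, [450.6, 10.4, 83.2, 61.1, -5.9])]
scene wallet_green [([192.0, 204.0, 227.0, 237.0], 0.85, [470.9, -167.5, 78.7, 54.7, -1.9])]
scene wallet_purple [([260.0, 143.0, 290.0, 168.0], 0.89, [490.6, 152.7, 52.7, 12.6, 84.1]), ([257.0, 141.0, 289.0, 177.0], 0.26, [490.6, 152.7, 52.7, 12.6, 84.1])]
scene bay_red [([290.0, 125.0, 342.0, 154.0], 0.59, [492.4, 325.3, 158.3, 87.1, 13.2])]
scene bay_blue [([140.0, 256.0, 201.0, 311.0], 0.78, [511.7, -361.3, 158.8, 80.2, -0.3])]
scene carton_red [259.0, 142.0, 288.0, 175.0] 0.84 [[0.447, 0.162]]
scene carton_blue [229.0, 182.0, 262.0, 204.0] 0.68 [[0.474, -0.005]]
scene fan_tray [249.0, 197.0, 326.0, 272.0] 0.71 [[0.667, -0.037]]
243 191 (85, 88, 3)
side wallet_yellow [([265.0, 215.0, 303.0, 238.0], 0.72, [443.6, 19.3, 87.3, 65.9, -5.9]), ({'bbox': [219.4, 253.8, 270.5, 288.0], 'confidence': 0.67}, None)]
side wallet_green [([304.0, 186.0, 338.0, 207.0], 0.89, [464.9, -160.0, 81.4, 57.9, -1.5])]
side wallet_purple [([221.0, 235.0, 266.0, 262.0], 0.74, [449.2, 161.7, 81.2, 56.5, -2.5])]
side bay_red [([130.0, 270.0, 214.0, 323.0], 0.78, [483.3, 336.0, 167.0, 89.9, 13.0])]
side bay_blue [([319.0, 168.0, 378.0, 198.0], 0.74, [479.5, -327.8, 152.2, 70.3, 32.2])]
side carton_blue [259.0, 214.0, 308.0, 253.0] 0.92 [[0.456, 0.009]]
side carton_white [300.0, 189.0, 347.0, 222.0] 0.65 [[0.464, -0.172]]
side fan_tray [191.0, 184.0, 279.0, 232.0] 0.86 [[0.633, 0.008]]
185 179 (58, 98, 3)
```

View pics/ft_scene.png

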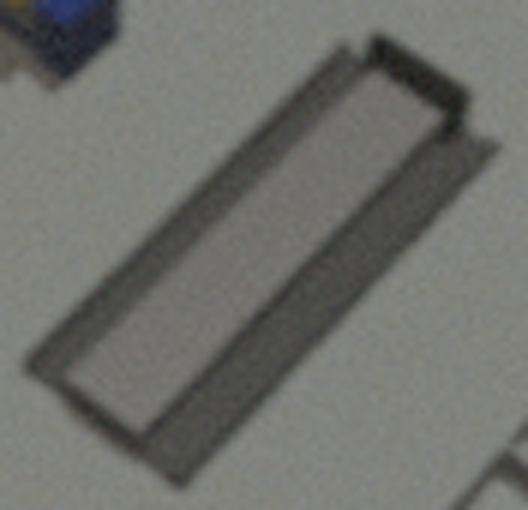

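```bash
cat >> h.py <<'E'
from scipy.spatial.transform import Rotation as Ro
def go(x,y,z,jaw,half=None):
    """rows for a target TCP (m), tool down, jaw axis at world angle jaw (deg)"""
    s=r.get_state();R0=Ro.from_quat(s["eef_rot"]);best=[]
    for a in(jaw,jaw+180):
        a=np.radians(a);Z=np.array([np.cos(a),np.sin(a),0]);Y=np.array([0,0,-1.]);X=np.cross(Y,Z)
        v=(R0.inv()*Ro.from_matrix(np.c_[X,Y,Z])).as_rotvec();best.append(v)
    best.sort(key=np.linalg.norm);v=best[1 if half else 0]
    d=np.array([x,y,z])-s["tool_pos"];sh=R0.inv().apply(d)
    n=max(np.linalg.norm(d)/.0417,np.degrees(np.linalg.norm(v))/7.16)
    print("t",round(s["clock"],2),"row",[round(float(k),4) for k in(*sh,*(v/np.pi))],"rows %.1f"%n,"q7",round(s["q"][6],2),"open",round(s["opening"],2),"at",s["tool_pos"].round(4).tolist(),"jaw",round(np.degrees(np.arctan2(*R0.apply([0,0,1])[1::-1])),1))
E
python3 - <<'E'
from h import *
c=get_calibration("scene")
p=lambda u,v:(u/6+243,v/6+191)
q=proj([p(62,372),p(140,438),p(450,125),p(365,68)],c,.024)*1000;print(q.round(1).tolist())
o=proj([p(25,368),p(182,487),p(497,148)],c,.012)*1000;print(o.round(1).tolist())
w=get_calibration("wrist");print(w["T"].round(3).tolist(),w["fx"])
go(.447,.0,.25,84)
E
```

```text
[[634.4, -150.0], [684.7, -152.4], [688.9, 82.8], [635.0, 83.0]]
[[615.0, -155.0], [711.7, -154.1], [711.3, 94.4]]
[[0.328, -0.903, -0.277, 0.278], [-0.945, -0.314, -0.095, -0.566], [-0.001, 0.292, -0.956, 0.384], [0.0, 0.0, 0.0, 1.0]] 280.0425649493721
t 1.2 row [-0.422, -0.0113, -0.4777, -0.0, 0.1402, -0.0] rows 15.3 q7 -0.22 open 1.0 at [0.206, -0.5901, 0.2387] jaw -70.8
```

View pics/ft_side.png

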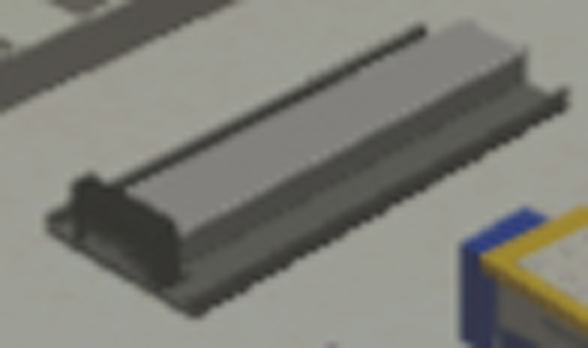

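```bash
python3 -m handwheel '[[[-0.422,-0.0113,-0.4777,0,0.1402,0],[-0.422,-0.0113,-0.4777,0,0.1402,0],[-0.422,-0.0113,-0.4777,0,0.1402,0],[-0.422,-0.0113,-0.4777,0,0.1402,0],[-0.422,-0.0113,-0.4777,0,0.1402,0],[-0.422,-0.0113,-0.4777,0,0.1402,0],[-0.422,-0.0113,-0.4777,0,0.1402,0],[-0.422,-0.0113,-0.4777,0,0.1402,0],[-0.422,-0.0113,-0.4777,0,0.1402,0],[-0.422,-0.0113,-0.4777,0,0.1402,0],[-0.422,-0.0113,-0.4777,0,0.1402,0],[-0.422,-0.0113,-0.4777,0,0.1402,0]]]' 1 20; python3 -c "
from h import *
go(.447,.0,.25,84)"
```

```text
clock: 2.2
tool_pos: [0.3956, -0.1254, 0.2479]
eef_rot: [-0.037, -0.706, 0.706, 0.037]
contact_force: [0.3, -0.6, -0.6]
opening: 1.001
t 2.2 row [-0.038, -0.0021, -0.1301, -0.0001, -0.0, -0.0003] rows 3.3 q7 -1.5 open 1.0 at [0.3956, -0.1254, 0.2479] jaw -96.0
```

```bash
python3 -m handwheel '[[[-0.038,-0.002,-0.145,0,0,0],[-0.038,-0.002,-0.145,0,0,0],[-0.038,-0.002,-0.145,0,0,0],[-0.038,-0.002,-0.145,0,0,0],[-0.038,-0.002,-0.145,0,0,0],[-0.038,-0.002,-0.145,0,0,0]]]'
python3 - <<'E'
from h import *
w=get_calibration("wrist");print(w["T"].round(3).tolist())
im=snapshot("wrist");cv2.imwrite("pics/w1.png",cv2.resize(im[:,:,::-1],(800,600)))
for n,col,z in(("wallet_yellow","yellow",.058),("wallet_green","green",.058),("wallet_purple","purple",.058)): print(n,find("wrist",im,n,col,z))
go(.447,.015,.1,84);go(.447,.015,.044,84)
E
```

```text
clock: 2.7
tool_pos: [0.4483, 0.0144, 0.2496]
eef_rot: [0.036, 0.706, -0.706, -0.035]
contact_force: [-0.7, -0.4, -0.5]
opening: 1.0
[[-0.102, -0.951, -0.291, 0.524], [-0.995, 0.097, 0.031, 0.006], [-0.002, 0.292, -0.956, 0.395], [0.0, 0.0, 0.0, 1.0]]
wallet_yellow [([235.0, 130.0, 284.0, 197.0], 0.98, [448.8, 12.7, 81.6, 58.3, -6.1])]
wallet_green [([380.0, 94.0, 438.0, 168.0], 0.74, [466.7, -164.1, 82.0, 60.3, -2.2])]
wallet_purple [([112.0, 137.0, 174.0, 204.0], 0.63, [452.6, 154.1, 83.1, 59.7, -3.4])]
t 2.9 row [0.0007, 0.1496, -0.0039, -0.0003, -0.0009, 0.0001] rows 3.6 q7 -1.81 open 1.0 at [0.4474, 0.0112, 0.2496] jaw -96.2
t 2.9 row [0.0007, 0.2056, -0.0039, -0.0003, -0.0009, 0.0001] rows 4.9 q7 -1.81 open 1.0 at [0.4474, 0.0112, 0.2496] jaw -96.2
```

View pics/w1.png

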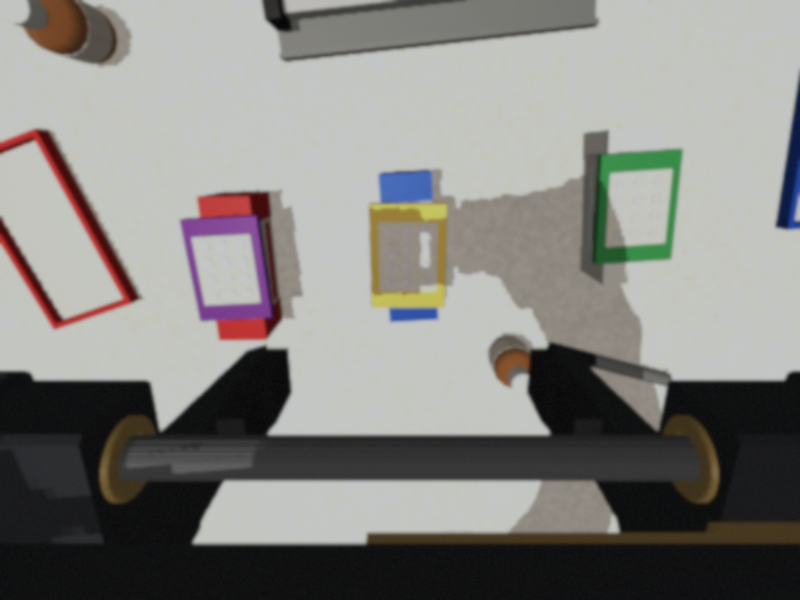

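The wrist view from above shows the yellow wallet centred at pixel (408,255) on the blue carton, between the fingers. Green (638,205) and purple (228,268) are clear of them. The three cameras agree, so I'll grasp now.

```bash
python3 -m handwheel '[[[-0.0015,0.16,-0.0017,0,0,0],[-0.0015,0.16,-0.0017,0,0,0],[-0.0015,0.16,-0.0017,0,0,0],[-0.0015,0.16,-0.0017,0,0,0],[-0.0015,0.2076,-0.0017,0,0,0],[-0.0015,0.2076,-0.0017,0,0,0],[-0.0015,0.2076,-0.0017,0,0,0],[-0.0015,0.2076,-0.0017,0,0,0]]]' 1 20;  python3 -m handwheel '[[[0,0,0,0,0,0],[0,0,0,0,0,0],[0,0,0,0,0,0],[0,0,0,0,0,0],[0,0,0,0,0,0],[0,0,0,0,0,0]]]' -1 20; python3 -c "
from h import *
go(.449,.0127,.042,84)"
```

```text
clock: 3.57
tool_pos: [0.4499, 0.0136, 0.0432]
eef_rot: [-0.038, -0.706, 0.706, 0.037]
contact_force: [0.5, 0.3, 0.3]
opening: 1.0
clock: 4.07
tool_pos: [0.4504, 0.0146, 0.0432]
eef_rot: [0.038, 0.706, -0.706, -0.036]
contact_force: [0.9, 0.1, 11.7]
opening: 0.676
t 4.07 row [0.0012, 0.0012, 0.002, 0.0001, 0.0, -0.0008] rows 0.1 q7 -1.83 open 0.68 at [0.4504, 0.0146, 0.0432] jaw -96.0
```

```bash
python3 -m handwheel '[[[0,-0.03,0,0,0,0],[0,-0.06,0,0,0,0],[0,-0.1,0,0,0,0],[0,-0.1,0,0,0,0],[0,-0.1,0,0,0,0]]]';  python3 - <<'E'
from h import *
im=snapshot("wrist");cv2.imwrite("pics/w2.png",im[:,:,::-1])
im=snapshot("side");cv2.imwrite("pics/s2.png",cv2.resize(im[100:320,120:400,::-1],None,fx=2.5,fy=2.5))
print(r.get_state()["opening"])
go(.662,.03,.1,0,1);go(.662,.03,.1,0)
E
```

```text
clock: 4.48
tool_pos: [0.451, 0.0146, 0.144]
eef_rot: [0.039, 0.706, -0.706, -0.035]
contact_force: [-0.6, 0.6, -1.2]
opening: 0.677
0.6784369341604441
t 4.58 row [-0.21, 0.0417, -0.0376, 0.0001, -0.5333, 0.0001] rows 13.4 q7 -1.83 open 0.68 at [0.4492, 0.0145, 0.1418] jaw -96.0
t 4.58 row [-0.21, 0.0417, -0.0376, -0.0001, 0.4667, 0.0001] rows 11.7 q7 -1.83 open 0.68 at [0.4492, 0.0145, 0.1418] jaw -96.0
```

View pics/s2.png

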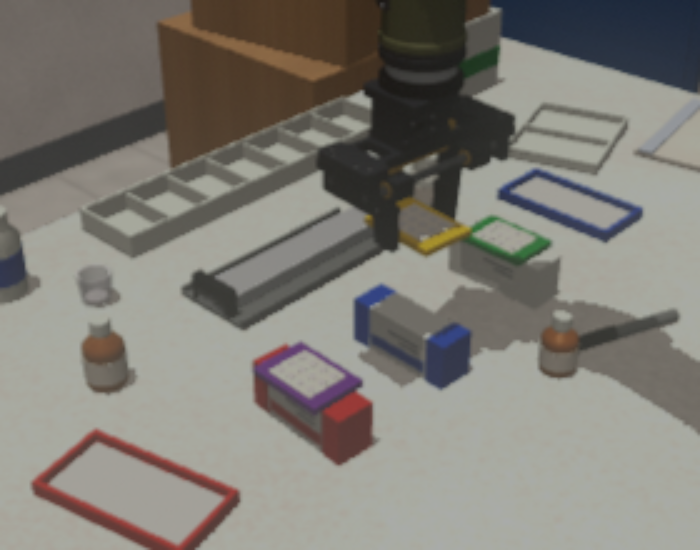

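```bash
python3 -m handwheel '[[[-0.2187,0,0.0418,0,-0.5333,0],[-0.2187,0,0.0418,0,-0.5333,0],[-0.2187,0,0.0418,0,-0.5333,0],[-0.2187,0,0.0418,0,-0.5333,0],[-0.2187,0,0.0418,0,-0.5333,0],[-0.2187,0,0.0418,0,-0.5333,0],[-0.2187,0,0.0418,0,-0.5333,0],[-0.2187,0,0.0418,0,-0.5333,0],[-0.2187,0,0.0418,0,-0.5333,0],[-0.2187,0,0.0418,0,-0.5333,0],[-0.2187,0,0.0418,0,-0.5333,0],[-0.2187,0,0.0418,0,-0.5333,0]]]';  python3 -c "
from h import *
go(.662,-.05,.142,0)"
```

```text
clock: 5.58
tool_pos: [0.6613, -0.0498, 0.1392]
eef_rot: [-0.457, 0.542, -0.539, 0.455]
contact_force: [0.3, -0.0, -0.1]
opening: 0.677
t 5.58 row [0.0001, -0.0028, 0.0007, 0.0014, -0.0538, -0.0001] rows 1.4 q7 -0.56 open 0.68 at [0.6613, -0.0498, 0.1392] jaw -9.7
```

```bash
python3 -m handwheel '[[[0,-0.05,0,0,-0.0538,0],[0,-0.05,0,0,-0.0538,0],[0,-0.05,0,0,-0.0538,0],[0,-0.05,0,0,-0.0538,0]]]';  python3 - <<'E'
from h import *
w=get_calibration("wrist");np.save("w3.npy",w["T"])
im=snapshot("wrist");cv2.imwrite("pics/w3.png",cv2.resize(im[:,:,::-1],(800,600)))
print(w["T"].round(3).tolist())
go(.662,.032,.08,0)
E
```

```text
clock: 5.92
tool_pos: [0.6619, -0.05, 0.19]
eef_rot: [-0.499, 0.503, -0.501, 0.497]
contact_force: [-0.6, -0.2, -1.1]
opening: 0.674
[[1.0, -0.008, -0.006, 0.663], [-0.009, -0.957, -0.291, 0.025], [-0.003, 0.291, -0.957, 0.335], [0.0, 0.0, 0.0, 1.0]]
t 5.97 row [-0.0822, 0.1094, 0.0005, 0.0014, -0.0025, 0.0] rows 3.3 q7 -0.4 open 0.67 at [0.6613, -0.0502, 0.1894] jaw -0.4
```

View pics/w3.png

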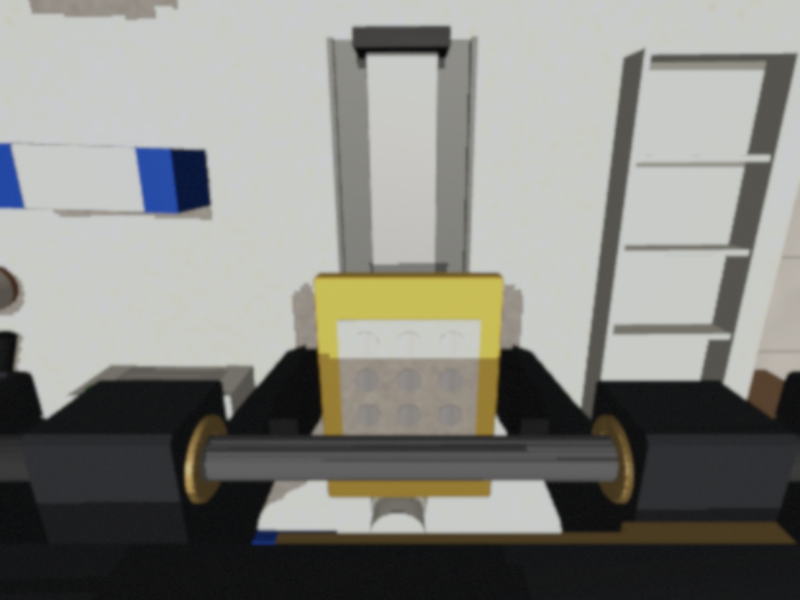

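The view shows the yellow wallet held flat and square at (410,385). The rib runs up the middle, with edges at about u=367 and 438 by the stop (v≈54) and 372 and 436 at v≈262.

Run:
```python
from h import *
c=get_calibration("wrist");c["T"]=np.load("w3.npy")
P=lambda *a:(proj(np.array(a)/1.5625,c,.024)*1000).round(1).tolist()
print("rib",P((367,56),(438,56),(372,262),(436,262)))
print("stop top",(proj(np.array([(353,27),(450,27),(353,47),(450,47)])/1.5625,c,.038)*1000).round(1).tolist())
im=cv2.imread("pics/w3.png")
print("wallet front edge z~.198",(proj(np.array([(316,279),(502,276),(330,495),(490,495)])/1.5625,c,.206)*1000).round(1).tolist())
```

```text
rib [[636.4, 86.7], [681.8, 86.2], [635.0, -48.5], [681.7, -48.9]]
stop top [[629.7, 99.6], [688.0, 99.0], [629.2, 88.9], [688.2, 88.3]]
wallet front edge z~.198 [[634.2, -10.9], [691.2, -10.5], [633.5, -91.7], [691.2, -92.1]]
```

```bash
python3 -m handwheel '[[[-0.085,0.12,-0.003,0,-0.0025,0],[-0.085,0.12,-0.003,0,-0.0025,0],[-0.085,0.12,-0.003,0,-0.0025,0],[-0.085,0.12,-0.003,0,-0.0025,0],[-0.085,0.15,-0.003,0,-0.0025,0],[-0.085,0.16,-0.003,0,-0.0025,0],[-0.085,0.17,-0.003,0,-0.0025,0],[-0.085,0.17,-0.003,0,-0.0025,0],[-0.085,0.17,-0.003,0,-0.0025,0]]]';  python3 -c "
from h import *
go(.658,.035,.0175,0)"
```

```text
clock: 6.72
tool_pos: [0.6604, 0.034, 0.022]
eef_rot: [0.5, -0.5, 0.5, -0.5]
contact_force: [0.2, -0.0, -0.3]
opening: 0.676
t 6.72 row [-0.001, 0.0045, -0.0024, 0.0001, -0.0001, 0.0002] rows 0.1 q7 -0.62 open 0.68 at [0.6604, 0.034, 0.022] jaw -0.0
```

```bash
python3 -m handwheel '[[[-0.001,0.0045,-0.002,0,0,0],[-0.001,0.0045,-0.002,0,0,0],[-0.001,0.0045,-0.002,0,0,0]]]'; python3 -m handwheel '[[[0,0,0,0,0,0],[0,0,0,0,0,0],[0,0,0,0,0,0],[0,-0.03,0,0,0,0],[0,-0.06,0,0,0,0],[0.04,-0.1,0,0,0,0],[0.08,-0.14,0,0,0,0],[0.08,-0.17,0,0,0,0],[0.08,-0.17,0,0,0,0],[0.08,-0.17,0,0,0,0]]]' 0.7;  python3 - <<'E'
from h import *
w=get_calibration("wrist")
im=snapshot("wrist");cv2.imwrite("pics/w4.png",cv2.resize(im[:,:,::-1],(800,600)))
print(find("wrist",im,"wallet_yellow","yellow",.032))
go(.467,-.164,.2,-92.2)
E
```

```text
clock: 6.97
tool_pos: [0.6587, 0.0359, 0.0184]
eef_rot: [-0.5, 0.499, -0.5, 0.501]
contact_force: [0.3, 0.8, -1.1]
opening: 0.672
clock: 7.8
tool_pos: [0.661, -0.0462, 0.1917]
eef_rot: [0.498, -0.498, 0.503, -0.501]
contact_force: [-0.5, -0.3, 0.7]
opening: 0.85
[([226.0, 53.0, 289.0, 134.0], 0.58, [656.2, 34.9, 82.1, 59.3, 89.9])]
t 7.9 row [0.1205, -0.0129, -0.1913, -0.0001, -0.4871, -0.0002] rows 12.2 q7 -0.41 open 0.85 at [0.658, -0.0431, 0.1872] jaw 0.1
```

View pics/w4.png

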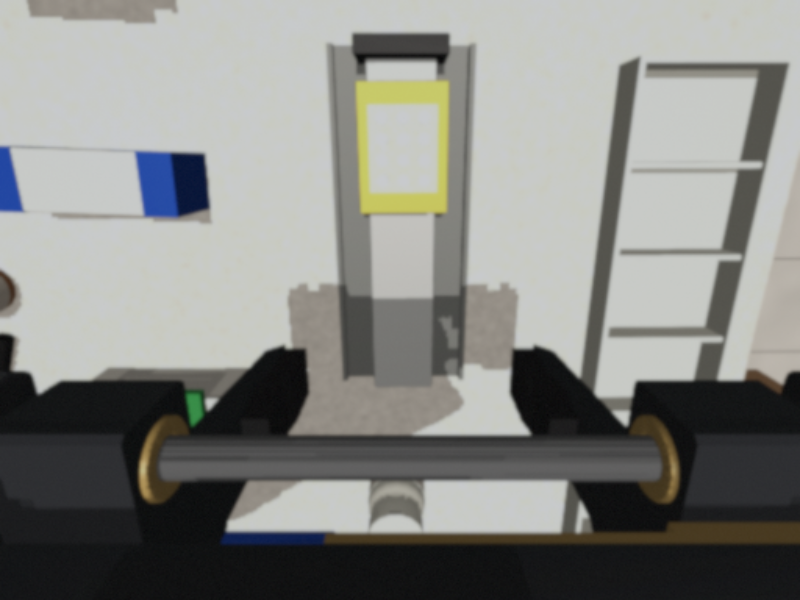

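Yellow lies square on the rib with its centre at y=34.9, which is 60 mm from the tray centre. Next is green.

```bash
python3 -m handwheel '[[[0.1205,0,-0.1913,0,0.513,0],[0.1205,0,-0.1913,0,0.513,0],[0.1205,0,-0.1913,0,0.513,0],[0.1205,0,-0.1913,0,0.513,0],[0.1205,0,-0.1913,0,0.513,0],[0.1205,0,-0.1913,0,0.513,0],[0.1205,0,-0.1913,0,0.513,0],[0.1205,0,-0.1913,0,0.513,0],[0.1205,0,-0.1913,0,0.513,0],[0.1205,0,-0.1913,0,0.513,0],[0.1205,0,-0.1913,0,0.513,0],[0.1205,0,-0.1913,0,0.513,0]]]' 1; python3 -c "
from h import *
go(.467,-.164,.19,-92.2)"
```

```text
clock: 8.9
tool_pos: [0.4661, -0.1627, 0.1856]
eef_rot: [-0.026, 0.707, -0.706, 0.023]
contact_force: [0.2, -0.3, -0.7]
opening: 1.0
t 8.9 row [-0.0008, -0.0044, 0.0013, 0.0005, 0.0341, 0.0013] rows 0.9 q7 -1.4 open 1.0 at [0.4661, -0.1627, 0.1856] jaw -86.1
```

```bash
python3 -m handwheel '[[[0,0,0.001,0,0.0341,0],[0,0,0.001,0,0.0341,0],[0,0,0.001,0,0.0341,0]]]'
python3 - <<'E'
from h import *
im=snapshot("wrist")
print(find("wrist",im,"wallet_green","green",.058))
go(.467,-.164,.0425,-92.2)
E
```

```text
clock: 9.15
tool_pos: [0.4665, -0.1642, 0.1861]
eef_rot: [0.009, 0.707, -0.707, -0.012]
contact_force: [-0.4, 0.9, 0.6]
opening: 0.999
[([233.0, 133.0, 293.0, 215.0], 0.63, [470.3, -163.7, 81.3, 57.7, -1.8])]
t 9.25 row [-0.0004, 0.1441, -0.0006, 0.0002, 0.0024, 0.0006] rows 3.5 q7 -1.47 open 1.0 at [0.4669, -0.1647, 0.1866] jaw -91.8
```

```bash
python3 -m handwheel '[[[-0.002,0.11,-0.001,0,0,0],[-0.002,0.11,-0.001,0,0,0],[-0.002,0.11,-0.001,0,0,0],[-0.002,0.144,-0.001,0,0,0],[-0.002,0.144,-0.001,0,0,0],[-0.002,0.144,-0.001,0,0,0],[-0.002,0.144,-0.001,0,0,0]]]' 1 20;  python3 -m handwheel '[[[0,0,0,0,0,0],[0,0,0,0,0,0],[0,0,0,0,0,0],[0,0,0,0,0,0],[0,0,0,0,0,0]]]' -1 20; python3 -m handwheel '[[[0,-0.03,0,0,0,0],[0,-0.06,0,0,0,0],[0,-0.1,0,0,0,0],[0,-0.15,0,0,0,0],[0,-0.15,0,0,0,0],[0,-0.15,0,0,0,0]]]'
python3 - <<'E'
from h import *
go(.658,-.05,.19,0)
E
```

```text
clock: 9.83
tool_pos: [0.4699, -0.1648, 0.0446]
eef_rot: [-0.013, -0.707, 0.707, 0.012]
contact_force: [-0.3, 0.7, -0.0]
opening: 1.0
clock: 10.25
tool_pos: [0.47, -0.1649, 0.0444]
eef_rot: [-0.013, -0.707, 0.707, 0.012]
contact_force: [-0.4, 0.8, 8.2]
opening: 0.679
clock: 10.75
tool_pos: [0.4712, -0.1654, 0.1964]
eef_rot: [-0.015, -0.706, 0.708, 0.01]
contact_force: [0.1, -0.4, -0.8]
opening: 0.68
t 10.75 row [-0.1826, 0.0074, -0.1219, 0.0012, 0.4888, -0.0021] rows 12.3 q7 -1.48 open 0.68 at [0.4712, -0.1654, 0.1964] jaw -92.0
```

```bash
python3 -m handwheel '[[[-0.1815,0,-0.15,0,-0.5112,0],[-0.1815,0,-0.15,0,-0.5112,0],[-0.1815,0,-0.15,0,-0.5112,0],[-0.1815,0,-0.15,0,-0.5112,0],[-0.1815,0,-0.15,0,-0.5112,0],[-0.1815,0,-0.15,0,-0.5112,0],[-0.1815,0,-0.15,0,-0.5112,0],[-0.1815,0,-0.15,0,-0.5112,0],[-0.1815,0,-0.15,0,-0.5112,0],[-0.1815,0,-0.15,0,-0.5112,0],[-0.1815,0,-0.15,0,-0.5112,0],[-0.1815,0,-0.15,0,-0.5112,0]]]'; python3 -m handwheel '[[[0,0,0,0,-0.04,0],[0,0,0,0,-0.04,0],[0,0,0,0,-0.04,0]]]'
python3 - <<'E'
from h import *
c=get_calibration("wrist");im=snapshot("wrist");z=r.get_state()["tool_pos"][2]
print(find("wrist",im,"wallet_green","green",z+.0145),find("wrist",im,"wallet_yellow","yellow",.032))
go(.658,-.022,.06,0)
E
```

```text
clock: 11.75
tool_pos: [0.6546, -0.0211, 0.1905]
eef_rot: [-0.476, 0.525, -0.523, 0.474]
contact_force: [0.2, -0.1, -0.8]
opening: 0.675
clock: 12.0
tool_pos: [0.6549, -0.0212, 0.1912]
eef_rot: [0.505, -0.497, 0.495, -0.503]
contact_force: [-0.8, 0.7, -0.7]
opening: 0.675
[([200.0, 174.0, 327.0, 318.0], 0.68, [655.4, -9.4, 60.0, 58.8, 1.0])] [([237.0, 76.0, 295.0, 159.0], 0.74, [659.9, 32.6, 84.2, 59.6, -89.6])]
t 12.15 row [0.0009, 0.1326, 0.0025, 0.0004, 0.0057, 0.0] rows 3.2 q7 -0.42 open 0.68 at [0.6556, -0.0211, 0.1926] jaw 1.0
```

```bash
python3 -m handwheel '[[[0.0015,0.12,0.0025,0,0.0055,0.04],[0.0015,0.12,0.0025,0,0.0055,0.04],[0.0015,0.12,0.0025,0,0.0055,0.04],[0.0015,0.13,0.0025,0,0.0055,0.04],[0.0015,0.14,0.0025,0,0.0055,0.04],[0.0015,0.15,0.0025,0,0.0055,0.04],[0.0015,0.16,0.0025,0,0.0055,0.04],[0.0015,0.164,0.0025,0,0.0055,0.04],[0.0015,0.164,0.0025,0,0.0055,0.04]]]'
python3 - <<'E'
from h import *
s=r.get_state();R=Ro.from_quat(s["eef_rot"]).as_matrix();print(s["tool_pos"],R.round(2).tolist(),s["contact_force"])
print(R.T@(np.array([.658,-.0225,.0255])-s["tool_pos"]))
E
```

```text
clock: 12.9
tool_pos: [0.6587, -0.0223, 0.0296]
eef_rot: [-0.469, 0.53, -0.467, 0.531]
contact_force: [-0.8, -1.0, -0.1]
opening: 0.677
[ 0.65871117 -0.02231432  0.02962721] [[0.0, -0.0, 1.0], [-0.99, 0.13, 0.0], [-0.13, -0.99, -0.0]] [-0.83723992 -1.00954175 -0.06097618]
[ 0.00069813  0.00407243 -0.00070854]
```

```bash
python3 -m handwheel '[[[0,0.0035,0,0,0,0],[0,0.0035,0,0,0,0],[0,0.0035,0,0,0,0]]]'; python3 -m handwheel '[[[0,0,0,0,0,0],[0,0,0,0,0,0],[0,0,0,0,0,0],[0,-0.03,0,0,0,0],[0,-0.06,0,0,0,0],[0.04,-0.1,0,0,0,-0.04],[0.06,-0.14,0,0,0,-0.04],[0.06,-0.18,0,0,0,-0.04],[0.06,-0.18,0,0,0,-0.04],[0.06,-0.18,0,0,0,-0.04]]]' 0.7;  python3 - <<'E'
from h import *
im=snapshot("wrist");cv2.imwrite("pics/w5.png",cv2.resize(im[:,:,::-1],(800,600)))
print(find("wrist",im,"wallet_yellow","yellow",.032),find("wrist",im,"wallet_green","green",.038))
go(.453,.154,.2,-93.4,0);go(.453,.154,.2,-93.4,1)
E
```

```text
clock: 13.15
tool_pos: [0.6589, -0.0221, 0.0266]
eef_rot: [-0.468, 0.53, -0.467, 0.531]
contact_force: [-0.5, 0.6, -0.7]
opening: 0.678
clock: 13.98
tool_pos: [0.6617, -0.1063, 0.202]
eef_rot: [0.498, -0.498, 0.503, -0.501]
contact_force: [1.2, -0.1, 0.3]
opening: 0.849
[([225.0, 1.0, 288.0, 49.0], 0.89, [656.2, 40.9, 58.9, 44.2, 0.7])] [([226.0, 50.0, 290.0, 135.0], 0.55, [654.5, -23.0, 80.4, 58.5, -89.9]), ({'bbox': [224.5, 0.4, 287.6, 47.9], 'confidence': 0.52}, None)]
t 14.13 row [-0.2585, -0.0032, -0.2043, 0.0006, -0.48, -0.0008] rows 12.1 q7 -0.3 open 0.85 at [0.6581, -0.1038, 0.1962] jaw 0.2
t 14.13 row [-0.2585, -0.0032, -0.2043, 0.0008, 0.52, 0.0006] rows 13.1 q7 -0.3 open 0.85 at [0.6581, -0.1038, 0.1962] jaw 0.2
```

View pics/w5.png

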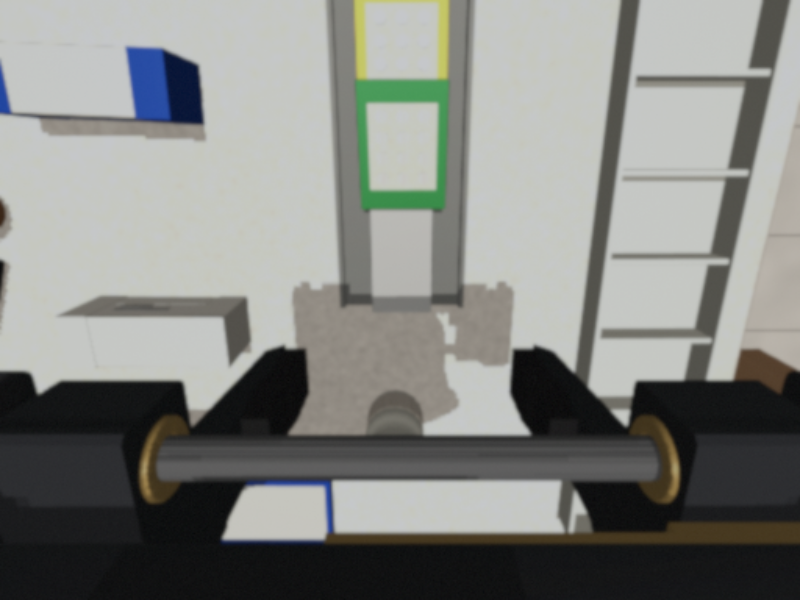

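Green overlaps yellow cleanly, with its centre at y≈-23. Now purple.

```bash
python3 -m handwheel '[[[-0.2585,-0.003,-0.2043,0,0.52,0],[-0.2585,-0.003,-0.2043,0,0.52,0],[-0.2585,-0.003,-0.2043,0,0.52,0],[-0.2585,-0.003,-0.2043,0,0.52,0],[-0.2585,-0.003,-0.2043,0,0.52,0],[-0.2585,-0.003,-0.2043,0,0.52,0],[-0.2585,-0.003,-0.2043,0,0.52,0],[-0.2585,-0.003,-0.2043,0,0.52,0],[-0.2585,-0.003,-0.2043,0,0.52,0],[-0.2585,-0.003,-0.2043,0,0.52,0],[-0.2585,-0.003,-0.2043,0,0.52,0],[-0.2585,-0.003,-0.2043,0,0.52,0]]]' 1;python3 -m handwheel '[[[0,0,0,0,0.025,0],[0,0,0,0,0.025,0],[0,0,0,0,0.025,0]]]'
python3 - <<'E'
from h import *
im=snapshot("wrist")
print(find("wrist",im,"wallet_purple","purple",.058))
go(.453,.154,.0425,-93.4)
E
```

```text
clock: 15.13
tool_pos: [0.4523, 0.1541, 0.1989]
eef_rot: [0.026, -0.706, 0.707, -0.023]
contact_force: [-0.5, -0.1, 0.5]
opening: 0.998
clock: 15.38
tool_pos: [0.4528, 0.1538, 0.1992]
eef_rot: [0.001, -0.707, 0.708, 0.002]
contact_force: [0.4, 0.4, -0.5]
opening: 0.999
[([227.0, 136.0, 287.0, 214.0], 0.84, [453.8, 159.4, 82.4, 57.3, -3.0])]
t 15.48 row [-0.0001, 0.1571, -0.0004, -0.0002, 0.0181, 0.0008] rows 3.8 q7 -2.04 open 1.0 at [0.4533, 0.1537, 0.1996] jaw -90.1
```

```bash
python3 -m handwheel '[[[0,0.11,-0.0045,0,0.018,0],[0,0.11,-0.0045,0,0.018,0],[0,0.11,-0.0045,0,0.018,0],[0,0.157,-0.0045,0,0.018,0],[0,0.157,-0.0045,0,0.018,0],[0,0.157,-0.0045,0,0.018,0],[0,0.157,-0.0045,0,0.018,0]]]' 1 20;  python3 -m handwheel '[[[0,0,0,0,0,0],[0,0,0,0,0,0],[0,0,0,0,0,0],[0,0,0,0,0,0],[0,0,0,0,0,0]]]' -1 20; python3 -m handwheel '[[[0,-0.03,0,0,0,0],[0,-0.06,0,0,0,0],[0,-0.1,0,0,0,0],[0,-0.15,0,0,0,0],[0,-0.15,0,0,0,0],[0,-0.15,0,0,0,0]]]'
python3 - <<'E'
from h import *
go(.658,-.08,.19,0,1)
E
```

```text
clock: 16.07
tool_pos: [0.4541, 0.1581, 0.0442]
eef_rot: [0.021, 0.707, -0.707, -0.022]
contact_force: [-0.5, 0.2, 0.6]
opening: 0.997
clock: 16.48
tool_pos: [0.4545, 0.1585, 0.0445]
eef_rot: [0.022, 0.707, -0.706, -0.021]
contact_force: [-0.4, 0.5, 10.6]
opening: 0.677
clock: 16.98
tool_pos: [0.4557, 0.1588, 0.1962]
eef_rot: [0.024, 0.708, -0.706, -0.02]
contact_force: [0.2, 0.0, -1.3]
opening: 0.673
t 16.98 row [-0.2166, 0.0067, 0.2258, -0.0006, -0.5197, -0.0021] rows 13.1 q7 -2.09 open 0.67 at [0.4557, 0.1588, 0.1962] jaw -93.5
```

```bash
python3 -m handwheel '[[[-0.2166,0,0.2258,0,-0.5197,0],[-0.2166,0,0.2258,0,-0.5197,0],[-0.2166,0,0.2258,0,-0.5197,0],[-0.2166,0,0.2258,0,-0.5197,0],[-0.2166,0,0.2258,0,-0.5197,0],[-0.2166,0,0.2258,0,-0.5197,0],[-0.2166,0,0.2258,0,-0.5197,0],[-0.2166,0,0.2258,0,-0.5197,0],[-0.2166,0,0.2258,0,-0.5197,0],[-0.2166,0,0.2258,0,-0.5197,0],[-0.2166,0,0.2258,0,-0.5197,0],[-0.2166,0,0.2258,0,-0.5197,0]]]';python3 -m handwheel '[[[0,0,0,0,-0.04,0],[0,0,0,0,-0.04,0],[0,0,0,0,-0.04,0]]]'
python3 - <<'E'
from h import *
im=snapshot("wrist");z=r.get_state()["tool_pos"][2]
print(find("wrist",im,"wallet_purple","purple",z+.0135),find("wrist",im,"wallet_green","green",.038))
go(.658,-.08,.0265,0)
E
```

```text
clock: 17.98
tool_pos: [0.6549, -0.0804, 0.1901]
eef_rot: [-0.469, 0.532, -0.529, 0.466]
contact_force: [-0.1, -0.6, -0.6]
opening: 0.678
clock: 18.23
tool_pos: [0.6552, -0.0804, 0.1908]
eef_rot: [-0.498, 0.504, -0.501, 0.497]
contact_force: [0.4, -0.6, -0.3]
opening: 0.679
[([199.0, 175.0, 319.0, 317.0], 0.97, [655.7, -69.6, 60.7, 58.2, -0.5])] [([234.0, 74.0, 296.0, 160.0], 0.82, [659.7, -25.0, 81.1, 59.2, 89.4])]
t 18.38 row [-0.0004, 0.1657, 0.0025, 0.0007, -0.0028, -0.0] rows 4.0 q7 -0.36 open 0.68 at [0.6559, -0.0804, 0.1922] jaw -0.5
```

```bash
python3 -m handwheel '[[[-0.001,0.12,0.0025,0,-0.003,0.04],[-0.001,0.12,0.0025,0,-0.003,0.04],[-0.001,0.12,0.0025,0,-0.003,0.04],[-0.001,0.13,0.0025,0,-0.003,0.04],[-0.001,0.14,0.0025,0,-0.003,0.04],[-0.001,0.15,0.0025,0,-0.003,0.04],[-0.001,0.16,0.0025,0,-0.003,0.04],[-0.001,0.167,0.0025,0,-0.003,0.04],[-0.001,0.167,0.0025,0,-0.003,0.04],[-0.001,0.167,0.0025,0,-0.003,0.04]]]'
python3 - <<'E'
from h import *
s=r.get_state();print(s["tool_pos"],s["contact_force"])
E
```

```text
clock: 19.22
tool_pos: [0.659, -0.0794, 0.0267]
eef_rot: [-0.468, 0.53, -0.467, 0.531]
contact_force: [0.1, 0.3, -0.4]
opening: 0.677
[ 0.65903866 -0.07944233  0.02667314] [ 0.08492454  0.25430616 -0.44796483]
```

```bash
python3 -m handwheel '[[[0,0,0,0,0,0],[0,0,0,0,0,0],[0,0,0,0,0,0],[0,-0.03,0,0,0,0],[0,-0.06,0,0,0,0],[0.04,-0.1,0,0,0,-0.04],[0.05,-0.14,0,0,0,-0.04],[0.05,-0.2,0,0,0,-0.04],[0.05,-0.2,0,0,0,-0.04],[0.05,-0.2,0,0,0,-0.04]]]' 0.7;  python3 - <<'E'
from h import *
im=snapshot("wrist");cv2.imwrite("pics/w6.png",cv2.resize(im[:,:,::-1],(800,600)))
print(find("wrist",im,"wallet_purple","purple",.038),find("wrist",im,"wallet_green","green",.038))
im=snapshot("side")
c=get_calibration("side")
im=snapshot("scene");l=[]
go(.449,.013,.2,-96,0);go(.449,.013,.2,-96,1)
E
```

```text
clock: 20.05
tool_pos: [0.663, -0.1562, 0.2263]
eef_rot: [0.497, -0.496, 0.504, -0.502]
contact_force: [1.5, 0.6, 0.9]
opening: 0.852
[([226.0, 62.0, 284.0, 141.0], 0.88, [657.0, -82.5, 80.0, 58.6, -88.9]), ({'bbox': [39.1, 147.3, 161.3, 191.0], 'confidence': 0.19}, None)] [([227.0, 1.0, 288.0, 65.0], 0.79, [653.3, -11.4, 58.5, 56.2, 0.1])]
t 20.3 row [-0.1675, 0.0175, -0.2081, 0.0008, -0.4655, -0.001] rows 11.7 q7 -0.21 open 0.85 at [0.6577, -0.1538, 0.2166] jaw 0.2
t 20.3 row [-0.1675, 0.0175, -0.2081, 0.001, 0.5345, 0.0009] rows 13.4 q7 -0.21 open 0.85 at [0.6577, -0.1538, 0.2166] jaw 0.2
```

View pics/w6.png

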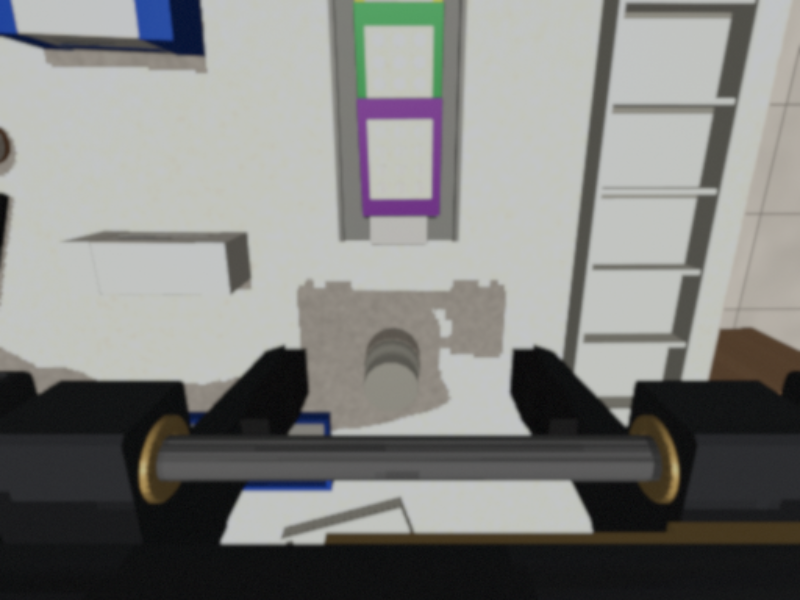

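The row is complete: purple is at y≈-82 over green at about -24. Next comes the blue carton.

```bash
python3 -m handwheel '[[[-0.1675,0,-0.2081,0,0.5345,0],[-0.1675,0,-0.2081,0,0.5345,0],[-0.1675,0,-0.2081,0,0.5345,0],[-0.1675,0,-0.2081,0,0.5345,0],[-0.1675,0,-0.2081,0,0.5345,0],[-0.1675,0,-0.2081,0,0.5345,0],[-0.1675,0,-0.2081,0,0.5345,0],[-0.1675,0,-0.2081,0,0.5345,0],[-0.1675,0,-0.2081,0,0.5345,0],[-0.1675,0,-0.2081,0,0.5345,0],[-0.1675,0,-0.2081,0,0.5345,0],[-0.1675,0,-0.2081,0,0.5345,0]]]' 1;python3 -m handwheel '[[[0,0,0,0,0.05,0],[0,0,0,0,0.05,0],[0,0,0,0,0.05,0]]]'
python3 - <<'E'
from h import *
im=snapshot("wrist");c=get_calibration("wrist");cv2.imwrite("pics/w7.png",cv2.resize(im[:,:,::-1],(800,600)))
for b in boxes_of("carton_blue","wrist")[:2]: print(b)
m=mask(im,"blue");n,lab,st,ce=cv2.connectedComponentsWithStats(m)
for i in range(1,n):
    if st[i,4]>60: print(st[i].tolist(),(proj(ce[i],c,.05)*1000).round(1).tolist(),rect(proj(np.argwhere(lab==i)[:,::-1],c,.05)).tolist())
go(.449,.013,.02,-96)
E
```

```text
clock: 21.3
tool_pos: [0.4493, 0.013, 0.2173]
eef_rot: [0.025, -0.707, 0.707, -0.023]
contact_force: [0.5, 1.1, -0.9]
opening: 1.003
clock: 21.55
tool_pos: [0.4496, 0.0129, 0.2175]
eef_rot: [-0.028, -0.706, 0.707, 0.03]
contact_force: [-0.5, -0.2, -0.3]
opening: 1.0
{'bbox': [241.2, 111.4, 279.4, 218.4], 'confidence': 0.86}
[240, 111, 37, 22, 747] [[503.1, 11.5]] [503.0, 11.7, 39.5, 21.9, 87.9]
[246, 198, 33, 17, 515] [[403.8, 15.4]] [403.9, 15.6, 38.5, 20.4, 86.3]
t 21.65 row [0.0005, 0.1978, -0.0001, -0.0001, 0.0078, 0.0006] rows 4.7 q7 -1.85 open 1.0 at [0.4499, 0.0129, 0.2178] jaw -94.6
```

View pics/w7.png

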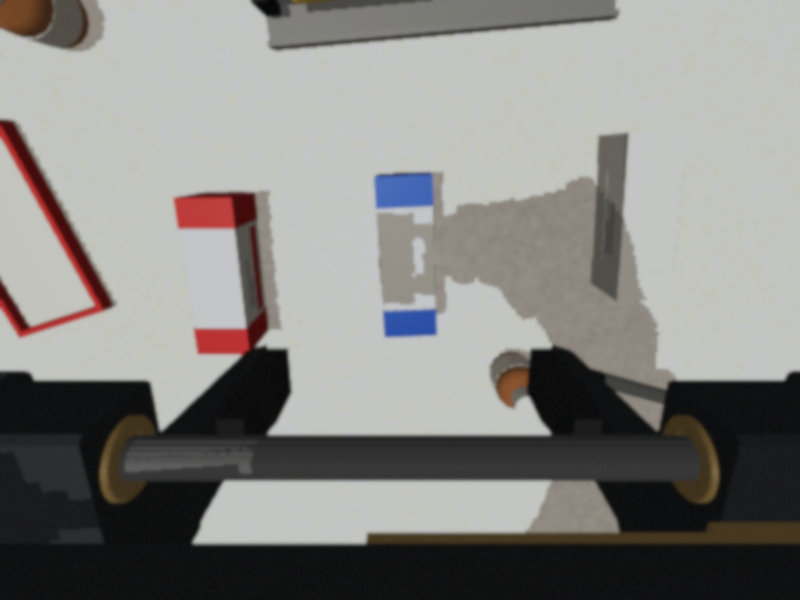

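The blue carton's top is at (408,255), with both blue ends visible. Its centre is (0.4535, 0.0135) and its axis about -2.5°. The vial and spatula lie near x≈0.36, away from the fingers.

```bash
python3 -m handwheel '[[[-0.0035,0.12,0,0,-0.011,0],[-0.0035,0.12,0,0,-0.011,0],[-0.0035,0.12,0,0,-0.011,0],[-0.0035,0.17,0,0,-0.011,0],[-0.0035,0.198,0,0,-0.011,0],[-0.0035,0.198,0,0,-0.011,0],[-0.0035,0.198,0,0,-0.011,0],[-0.0035,0.198,0,0,-0.011,0]]]' 1 30;  python3 -m handwheel '[[[0,0,0,0,0,0],[0,0,0,0,0,0],[0,0,0,0,0,0],[0,0,0,0,0,0],[0,0,0,0,0,0],[0,0,0,0,0,0],[0,0,0,0,0,0]]]' -1 30; python3 -m handwheel '[[[0,-0.03,0,0,0,0],[0,-0.06,0,0,0,0],[0,-0.1,0,0,0,0],[0,-0.12,0,0,0,0],[0,-0.12,0,0,0,0]]]'
python3 - <<'E'
from h import *
im=snapshot("side");print([b["bbox"] for b in boxes_of("bay_blue","side")[:1]],find("side",im,"bay_blue","blue",.014))
go(.505,-.35,.14,-90)
E
```

```text
clock: 22.32
tool_pos: [0.4543, 0.0126, 0.0198]
eef_rot: [0.015, 0.707, -0.707, -0.018]
contact_force: [0.7, 0.7, -0.5]
opening: 1.001
clock: 22.9
tool_pos: [0.455, 0.0124, 0.0215]
eef_rot: [-0.016, -0.707, 0.707, 0.018]
contact_force: [0.5, -0.4, -0.7]
opening: 0.494
clock: 23.32
tool_pos: [0.4572, 0.0126, 0.1448]
eef_rot: [0.019, 0.707, -0.706, -0.016]
contact_force: [0.5, 0.7, -1.9]
opening: 0.451
[[321.9, 166.4, 377.7, 196.2]] [([322.0, 166.0, 378.0, 196.0], 0.59, [505.5, -348.2, 159.1, 94.0, -0.4])]
t 23.47 row [-0.0681, 0.0007, 0.359, -0.0003, -0.0158, 0.0013] rows 8.8 q7 -2.42 open 0.45 at [0.4547, 0.0119, 0.1407] jaw -92.8
```

```bash
python3 -m handwheel '[[[-0.071,0,0.364,0,-0.016,0],[-0.071,0,0.364,0,-0.016,0],[-0.071,0,0.364,0,-0.016,0],[-0.071,0,0.364,0,-0.016,0],[-0.071,0,0.364,0,-0.016,0],[-0.071,0,0.364,0,-0.016,0],[-0.071,0,0.364,0,-0.016,0],[-0.071,0,0.364,0,-0.016,0],[-0.071,0,0.364,0,-0.016,0],[-0.071,0,0.364,0,-0.016,0],[-0.071,0,0.364,0,-0.016,0]]]'
python3 - <<'E'
from h import *
c=get_calibration("wrist");im=snapshot("wrist");cv2.imwrite("pics/w8.png",cv2.resize(im[:,:,::-1],(800,600)));np.save("w8.npy",c["T"])
go(.508,-.355,.025,-90.3)
E
```

```text
clock: 24.38
tool_pos: [0.5064, -0.357, 0.138]
eef_rot: [-0.001, 0.707, -0.707, -0.004]
contact_force: [0.0, 1.5, -2.0]
opening: 0.453
t 24.43 row [-0.0017, 0.1136, 0.0011, 0.0006, 0.0018, 0.0021] rows 2.7 q7 -1.59 open 0.45 at [0.5071, -0.3541, 0.1386] jaw -90.0
```

View pics/w8.png

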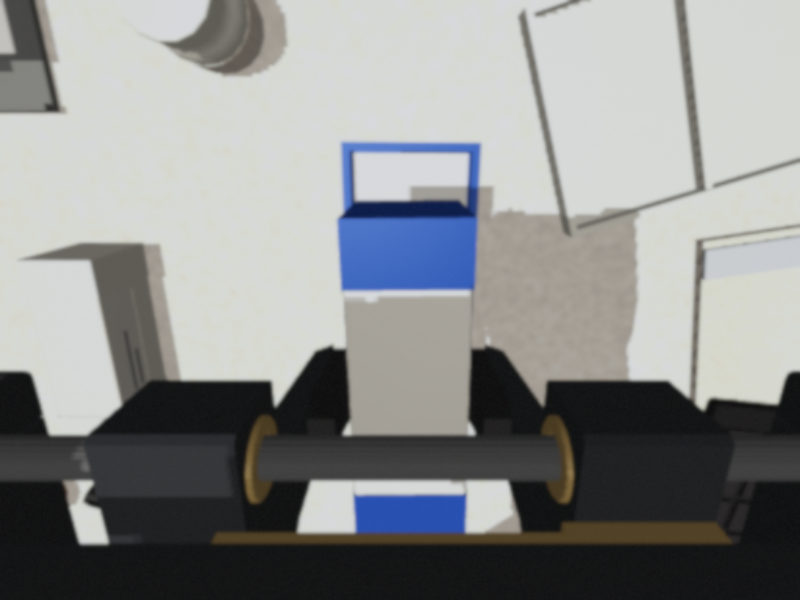

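Run:
```python
from h import *
c=get_calibration("wrist");c["T"]=np.load("w8.npy")
print((proj(np.array([(341,143),(480,143)])/1.5625,c,.014)*1000).round(1).tolist(),(proj(np.array([(340,218),(477,218)])/1.5625,c,.168)*1000).round(1).tolist())
```

```text
[[589.1, -318.5], [588.7, -399.4]] [[567.3, -340.0], [567.1, -375.8]]
```

```bash
python3 -m handwheel '[[[-0.002,0.06,0.003,0,0,0],[-0.002,0.06,0.003,0,0,0],[-0.002,0.08,0.003,0,0,0],[-0.002,0.095,0.003,0,0,0],[-0.002,0.105,0.003,0,0,0],[-0.002,0.111,0.003,0,0,0],[-0.002,0.111,0.003,0,0,0],[-0.002,0.111,0.003,0,0,0]]]'; python3 -c "
from h import *
go(.509,-.358,.0265,-90);print(r.get_state()['contact_force'])"
```

```text
clock: 25.1
tool_pos: [0.5113, -0.3544, 0.0324]
eef_rot: [-0.002, 0.708, -0.707, 0.001]
contact_force: [-2.7, 4.9, 13.6]
opening: 0.453
t 25.1 row [0.0024, 0.0059, 0.0036, 0.0004, 0.0016, 0.0006] rows 0.2 q7 -1.68 open 0.45 at [0.5113, -0.3544, 0.0324] jaw -89.7
[-2.74092619  4.88097469 13.58682353]
```

Contact came about 6 mm early, so I'll check the fit before releasing.

Run:
```python
from h import *
a=snapshot("side");b=snapshot("scene")
A=cv2.resize(a[130:220,280:400,::-1],(480,360),interpolation=cv2.INTER_CUBIC);B=cv2.resize(b[230:330,120:220,::-1],(360,360),interpolation=cv2.INTER_CUBIC)
cv2.imwrite("pics/c9.png",np.hstack([A,B])[:, :800])
```

```text
(no output)
```

View pics/c9.png

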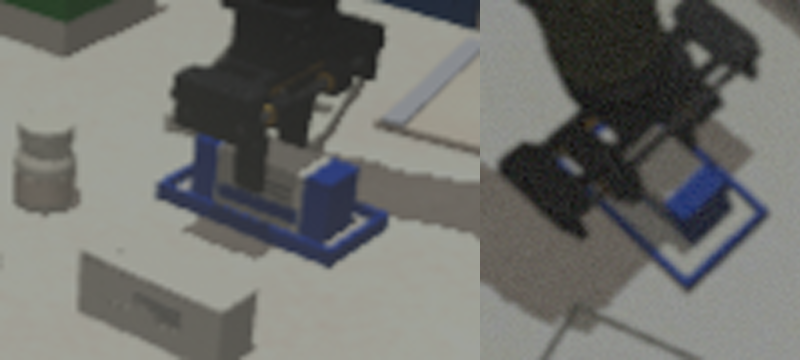

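The carton stands upright inside the blue walls in both views, so it must have slipped a little in the grip. I'll release it.

```bash
python3 -m handwheel '[[[0,-0.002,0,0,0,0],[0,-0.002,0,0,0,0],[0,-0.002,0,0,0,0],[0,-0.002,0,0,0,0],[0,-0.04,0,0,0,0],[0,-0.08,0,0,0,0],[0,-0.12,0,0,0,0],[0,-0.17,0,0,0,0],[0,-0.17,0,0,0,0],[0,-0.17,0,0,0,0]]]' 1
python3 - <<'E'
from h import *
c=get_calibration("wrist");im=snapshot("wrist");m=mask(im,"blue");n,lab,st,ce=cv2.connectedComponentsWithStats(m)
for i in range(1,n):
    if st[i,4]>60: print(st[i].tolist(),(proj(ce[i],c,.055)*1000).round(1).tolist(),rect(proj(np.argwhere(lab==i)[:,::-1],c,.055)).tolist())
cv2.imwrite("pics/w9.png",im[:,:,::-1])
go(.453,.156,.2,-93.4)
E
```

```text
clock: 26.03
tool_pos: [0.5127, -0.3584, 0.2037]
eef_rot: [-0.001, -0.706, 0.708, -0.001]
contact_force: [-0.3, 0.1, -1.1]
opening: 0.998
[227, 101, 70, 128, 1909] [[511.6, -357.3]] [518.3, -358.4, 140.4, 70.6, -0.7]
[238, 120, 38, 23, 845] [[558.2, -354.3]] [558.3, -354.2, 38.8, 22.5, 90.0]
t 26.08 row [0.0574, 0.0002, -0.5141, -0.0005, 0.0192, 0.0004] rows 12.4 q7 -1.53 open 1.0 at [0.5109, -0.358, 0.201] jaw -89.9
```

View pics/w9.png

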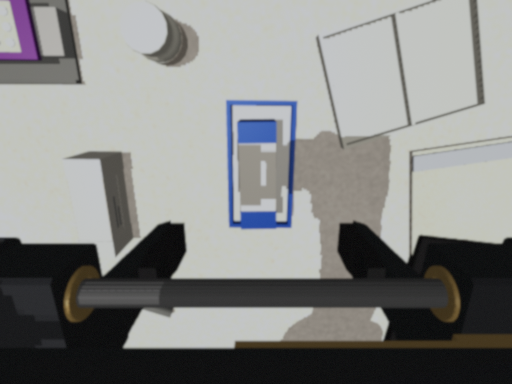

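Blue carton is in place: far end at x≈0.569, so its centre is ≈(0.509,-0.355), against a bay centre of (0.509,-0.359). Now the red carton.

```bash
python3 -m handwheel '[[[0.0574,0,-0.5141,0,0.0192,0],[0.0574,0,-0.5141,0,0.0192,0],[0.0574,0,-0.5141,0,0.0192,0],[0.0574,0,-0.5141,0,0.0192,0],[0.0574,0,-0.5141,0,0.0192,0],[0.0574,0,-0.5141,0,0.0192,0],[0.0574,0,-0.5141,0,0.0192,0],[0.0574,0,-0.5141,0,0.0192,0],[0.0574,0,-0.5141,0,0.0192,0],[0.0574,0,-0.5141,0,0.0192,0],[0.0574,0,-0.5141,0,0.0192,0],[0.0574,0,-0.5141,0,0.0192,0]]]' 1; python3 -m handwheel '[[[0,0,-0.04,0,0,0],[0,0,-0.04,0,0,0],[0,0,-0.04,0,0,0],[0,0,-0.04,0,0,0]]]'
python3 - <<'E'
from h import *
im=snapshot("wrist");c=get_calibration("wrist");print(boxes_of("carton_red","wrist")[:1])
m=mask(im,"red");n,lab,st,ce=cv2.connectedComponentsWithStats(m)
for i in range(1,n):
    if st[i,4]>60: print(st[i].tolist(),(proj(ce[i],c,.05)*1000).round(1).tolist(),rect(proj(np.argwhere(lab==i)[:,::-1],c,.05)).tolist(),rect(proj(np.argwhere(lab==i)[:,::-1],c,.014)).tolist())
cv2.imwrite("pics/w10.png",im[:,:,::-1])
go(.453,.156,.021,-93.4)
E
```

```text
clock: 27.08
tool_pos: [0.4525, 0.1401, 0.1982]
eef_rot: [-0.018, -0.706, 0.708, 0.023]
contact_force: [0.7, -0.5, 0.1]
opening: 0.999
clock: 27.42
tool_pos: [0.4556, 0.1777, 0.1985]
eef_rot: [-0.019, -0.706, 0.708, 0.023]
contact_force: [0.1, 0.1, -0.6]
opening: 1.001
[{'bbox': [257.4, 117.9, 297.0, 229.6], 'confidence': 0.93}]
[66, 64, 121, 149, 2633] [[505.0, 313.6]] [496.1, 311.5, 141.4, 76.2, 12.7] [491.6, 328.6, 158.8, 85.6, 12.7]
[261, 118, 41, 24, 884] [[500.2, 152.9]] [500.2, 153.0, 41.0, 22.9, 84.7] [496.1, 150.7, 46.0, 25.7, 84.7]
[260, 210, 35, 18, 568] [[400.9, 161.7]] [400.7, 161.6, 39.4, 20.1, 84.2] [384.5, 160.3, 44.3, 22.6, 84.2]
[0, 232, 58, 12, 502] [[394.9, 447.8]] [394.4, 451.4, 65.6, 13.7, 84.2] [377.5, 485.7, 73.7, 15.4, 84.2]
t 27.52 row [0.0011, 0.1781, 0.0201, -0.001, -0.0008, 0.0017] rows 4.3 q7 -2.61 open 1.0 at [0.4563, 0.1765, 0.199] jaw -93.5
```

View pics/w10.png

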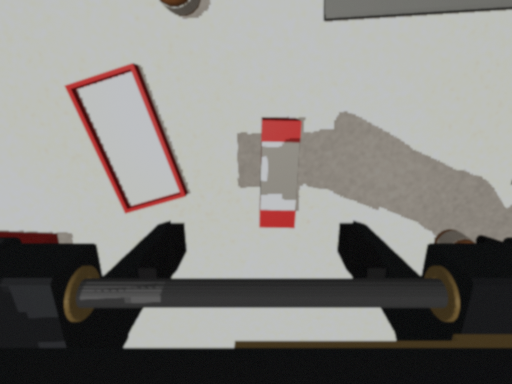

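The red carton is at (280,172) with its centre at (0.4505, 0.157) and axis -5°. The red bay is at (127,138). Joint 7 is at -2.61, near its limit, so I'll use the half-turn-equivalent grasp.

```bash
python3 -m handwheel '[[[0.004,0,0.02,0,-0.5,0],[0.004,0,0.02,0,-0.5,0],[0.004,0,0.02,0,-0.5,0],[0.004,0,0.02,0,-0.5,0],[0.004,0,0.02,0,-0.5,0],[0.004,0,0.02,0,-0.5,0],[0.004,0,0.02,0,-0.5,0],[0.004,0,0.02,0,-0.5,0],[0.004,0,0.02,0,-0.5,0],[0.004,0,0.02,0,-0.5,0],[0.004,0,0.02,0,-0.5,0],[0.004,0,0.02,0,-0.5,0]]]'; python3 -m handwheel '[[[0,0,0,0,-0.46,0],[0,0,0,0,-0.46,0],[0,0,0,0,-0.46,0],[0,0,0,0,-0.46,0],[0,0,0,0,-0.46,0],[0,0,0,0,-0.46,0],[0,0,0,0,-0.46,0],[0,0,0,0,-0.46,0],[0,0,0,0,-0.46,0],[0,0,0,0,-0.46,0],[0,0,0,0,-0.46,0],[0,0,0,0,-0.46,0]]]'
python3 - <<'E'
from h import *
go(.4505,.157,.021,84.9);print(r.get_state()["q"].round(2))
E
```

```text
clock: 28.52
tool_pos: [0.4518, 0.1568, 0.1998]
eef_rot: [-0.469, 0.531, -0.53, 0.466]
contact_force: [-0.1, 0.7, -0.6]
opening: 1.003
clock: 29.52
tool_pos: [0.4518, 0.1568, 0.1994]
eef_rot: [0.702, -0.091, 0.088, -0.701]
contact_force: [0.3, -0.4, 0.2]
opening: 0.998
t 29.52 row [-0.0006, 0.1784, 0.0003, 0.0008, -0.0523, -0.0012] rows 4.3 q7 -0.17 open 1.0 at [0.4518, 0.1568, 0.1994] jaw 75.5
[ 0.27  0.88 -1.29  2.01  0.99  1.09 -0.17]
```

```bash
python3 -m handwheel '[[[-0.0006,0.1,0,0,-0.0523,0],[-0.0006,0.1,0,0,-0.0523,0],[-0.0006,0.1,0,0,-0.0523,0],[-0.0006,0.1,0,0,-0.0523,0]]]'
python3 - <<'E'
from h import *
go(.4505,.157,.021,84.9);print(r.get_state()["q"].round(2))
E
```

```text
clock: 29.85
tool_pos: [0.4488, 0.1555, 0.0961]
eef_rot: [0.708, -0.037, 0.03, -0.704]
contact_force: [0.5, 0.1, -0.9]
opening: 1.001
t 29.85 row [0.0022, 0.0751, 0.0021, 0.002, -0.0016, -0.003] rows 1.8 q7 -0.2 open 1.0 at [0.4488, 0.1555, 0.0961] jaw 84.6
[ 0.21  1.05 -1.18  2.09  1.23  1.01 -0.2 ]
```

Everything is within limits. I'll descend, grip a bit harder than before with a longer wait, and lift.

```bash
python3 -m handwheel '[[[0.0015,0.03,0.0015,0,0,0],[0.0015,0.06,0.0015,0,0,0],[0.0015,0.075,0.0015,0,0,0],[0.0015,0.075,0.0015,0,0,0],[0.0015,0.075,0.0015,0,0,0]]]' 1 35;  python3 -m handwheel '[[[0,0,0,0,0,0],[0,0,0,0,0,0],[0,0,0,0,0,0],[0,0,0,0,0,0],[0,0,0,0,0,0],[0,0,0,0,0,0],[0,0,0,0,0,0],[0,0,0,0,0,0],[0,0,0,0,0,0],[0,0,0,0,0,0]]]' -1 35; python3 -m handwheel '[[[0,-0.03,0,0,0,0],[0,-0.06,0,0,0,0],[0,-0.1,0,0,0,0],[0,-0.12,0,0,0,0],[0,-0.12,0,0,0,0]]]'
python3 - <<'E'
from h import *
go(.491,.329,.14,102.8);print(r.get_state()["q"].round(2))
E
```

```text
clock: 30.27
tool_pos: [0.4525, 0.1603, 0.026]
eef_rot: [0.706, -0.034, 0.032, -0.706]
contact_force: [0.8, 0.1, 0.5]
opening: 1.003
clock: 31.1
tool_pos: [0.4521, 0.1605, 0.0253]
eef_rot: [0.707, -0.033, 0.031, -0.706]
contact_force: [-0.5, -1.6, 3.3]
opening: 0.452
clock: 31.52
tool_pos: [0.4541, 0.1631, 0.1492]
eef_rot: [-0.705, 0.031, -0.033, 0.708]
contact_force: [0.1, 0.6, -1.8]
opening: 0.451
t 31.52 row [0.0217, 0.01, 0.1686, -0.0013, -0.1, 0.0011] rows 4.1 q7 -0.11 open 0.45 at [0.4541, 0.1631, 0.1492] jaw 84.8
[ 0.23  0.96 -1.24  2.05  1.12  1.04 -0.11]
```

```bash
python3 -m handwheel '[[[0.0217,0,0.1686,0,-0.1,0],[0.0217,0,0.1686,0,-0.1,0],[0.0217,0,0.1686,0,-0.1,0],[0.0217,0,0.1686,0,-0.1,0],[0.0217,0,0.1686,0,-0.1,0],[0.0217,0,0.1686,0,-0.1,0],[0.0217,0,0.1686,0,-0.1,0],[0.0217,0,0.1686,0,-0.1,0]]]'
python3 - <<'E'
from h import *
c=get_calibration("wrist");np.save("w11.npy",c["T"]);im=snapshot("wrist");cv2.imwrite("pics/w11.png",cv2.resize(im[:,:,::-1],(800,600)))
go(.491,.329,.03,102.8);print(r.get_state()["q"].round(2))
E
```

```text
clock: 32.18
tool_pos: [0.4893, 0.3247, 0.1438]
eef_rot: [0.704, 0.077, -0.08, -0.702]
contact_force: [-0.4, -0.4, -1.9]
opening: 0.451
t 32.23 row [0.0029, 0.1141, 0.0041, 0.0006, -0.0005, -0.0013] rows 2.7 q7 0.17 open 0.45 at [0.4895, 0.3247, 0.1442] jaw 102.7
[-0.06  1.07 -1.24  1.74  1.09  1.21  0.17]
```

View pics/w11.png

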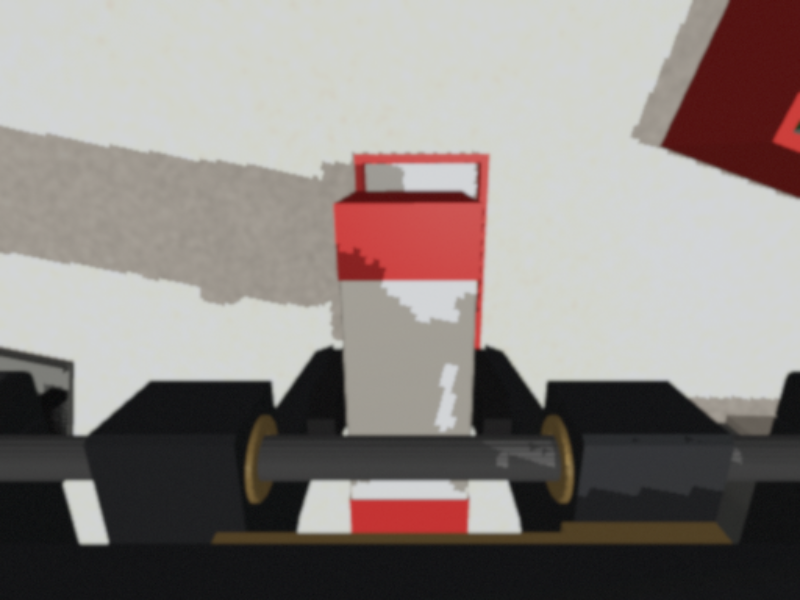

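Run:
```python
from h import *
c=get_calibration("wrist");c["T"]=np.load("w11.npy")
u=np.array([-np.cos(np.radians(12.8)),-np.sin(np.radians(12.8))])
a=proj(np.array([(354,155),(489,155)])/1.5625,c,.014)*1000;b=proj(np.array([(335,203),(483,203)])/1.5625,c,.173)*1000
print(a.round(1),b.round(1),"bay c",a.mean(0)-80*u,"carton c",b.mean(0)-60*u)
d=a.mean(0)-80*u-(b.mean(0)-60*u);s=r.get_state();print(Ro.from_quat(s["eef_rot"]).inv().apply([*d/1000,0]))
```

```text
[[422.  274.9]
 [404.2 354.1]] [[431.8 291.1]
 [423.3 329. ]] bay c [491.1015821  332.23630448] carton c [486.02180759 323.34308881]
[ 6.91303812e-03 -4.18443529e-05  7.55655656e-03]
```

```bash
python3 -m handwheel '[[[0.006,0.06,0.0065,0,0,0],[0.006,0.06,0.0065,0,0,0],[0.006,0.08,0.0065,0,0,0],[0.006,0.095,0.0065,0,0,0],[0.006,0.105,0.0065,0,0,0],[0.006,0.112,0.0065,0,0,0],[0.006,0.112,0.0065,0,0,0],[0.006,0.112,0.0065,0,0,0]]]'; python3 -c "
from h import *
go(.494,.33,.0305,102.8);print(r.get_state()['contact_force'])"
```

```text
clock: 32.9
tool_pos: [0.4937, 0.3346, 0.0336]
eef_rot: [-0.702, -0.078, 0.079, 0.703]
contact_force: [0.4, -0.8, -1.6]
opening: 0.451
t 32.9 row [-0.0007, 0.0031, -0.0046, -0.0003, -0.0002, -0.0008] rows 0.1 q7 0.08 open 0.45 at [0.4937, 0.3346, 0.0336] jaw 102.8
[ 0.4074482  -0.80962168 -1.63200491]
```

```bash
python3 -m handwheel '[[[0,0.002,-0.003,0,0,0],[0,0.0035,-0.003,0,0,0],[0,0.0035,-0.003,0,0,0]]]'; python3 -m handwheel '[[[0,0,0,0,0,0],[0,0,0,0,0,0],[0,0,0,0,0,0],[0,0,0,0,0,0],[0,-0.04,0,0,0,0],[0,-0.08,0,0,0,0],[0,-0.12,0,0,0,0],[0,-0.19,0,0,0,0],[0,-0.19,0,0,0,0],[0,-0.19,0,0,0,0]]]' 1
python3 - <<'E'
from h import *
c=get_calibration("wrist");im=snapshot("wrist");m=mask(im,"red");n,lab,st,ce=cv2.connectedComponentsWithStats(m)
for i in range(1,n):
    if st[i,4]>60: print(st[i].tolist(),rect(proj(np.argwhere(lab==i)[:,::-1],c,.055)).tolist(),rect(proj(np.argwhere(lab==i)[:,::-1],c,.014)).tolist())
s=snapshot("scene");a=snapshot("side")
f=lambda i,t,b,l,rr:cv2.resize(i[t:b,l:rr,::-1],(400,300),interpolation=cv2.INTER_CUBIC)
cv2.imwrite("pics/fin.png",np.vstack([np.hstack([f(im,0,384,0,512),f(s,100,310,130,410)]),np.hstack([f(a,145,340,120,380),f(a,170,240,180,280)])]))
E
```

```text
clock: 33.15
tool_pos: [0.4948, 0.3314, 0.0304]
eef_rot: [-0.703, -0.078, 0.079, 0.703]
contact_force: [1.2, -1.2, 1.4]
opening: 0.449
clock: 33.98
tool_pos: [0.4956, 0.3351, 0.2265]
eef_rot: [-0.7, -0.08, 0.077, 0.706]
contact_force: [-0.4, 0.2, -0.2]
opening: 1.001
[380, 0, 132, 135, 6846] [340.4, 525.2, 164.3, 98.6, 84.1] [329.9, 552.3, 185.6, 111.4, 84.1]
[226, 90, 66, 122, 1887] [481.7, 329.5, 139.8, 71.8, 12.8] [489.5, 331.3, 157.9, 81.1, 12.8]
[239, 109, 37, 21, 742] [443.6, 318.9, 40.0, 21.5, -77.3] [446.5, 319.2, 45.1, 24.3, -77.3]
```

I've used up the picture views, so this last check is numbers only.

Run:
```python
from h import *
for cam in("scene","side"):
    im=snapshot(cam)
    for n,col,z in(("wallet_yellow","yellow",.032),("wallet_green","green",.038),("wallet_purple","purple",.038)):print(cam,n,find(cam,im,n,col,z)[:1])
    for n in("carton_white","carton_red","carton_blue"):print(cam,n,[(np.round(b["bbox"]).tolist(),round(b["confidence"],2)) for b in boxes_of(n,cam)[:1]])
s=r.get_state();print(s["clock"],s["contact_force"],job.finish_job())
```

```text
scene wallet_yellow [([292.0, 206.0, 316.0, 224.0], 0.85, [659.7, 42.7, 62.9, 62.8, -1.3])]
scene wallet_green [([280.0, 215.0, 302.0, 236.0], 0.9, [660.4, -13.2, 59.4, 53.8, -0.1])]
scene wallet_purple [([257.0, 222.0, 292.0, 258.0], 0.8, [661.5, -88.1, 85.5, 57.7, -87.1])]
scene carton_white [([188.0, 204.0, 225.0, 241.0], 0.77)]
scene carton_red [([295.0, 123.0, 332.0, 151.0], 0.84)]
scene carton_blue [([145.0, 256.0, 190.0, 298.0], 0.83)]
side wallet_yellow [([204.0, 203.0, 236.0, 214.0], 0.68, [652.6, 40.8, 82.4, 65.5, -89.6])]
side wallet_green [([221.0, 190.0, 254.0, 208.0], 0.62, [649.9, -0.2, 73.9, 35.4, 28.7])]
side wallet_purple [([235.0, 183.0, 266.0, 193.0], 0.76, [660.2, -52.9, 53.8, 10.1, -1.1])]
side carton_white [([301.0, 187.0, 347.0, 220.0], 0.76)]
side carton_red [([145.0, 265.0, 203.0, 312.0], 0.89)]
side carton_blue [([324.0, 160.0, 370.0, 191.0], 0.65)]
the job is handed in; nothing more can be done
34.8333 [-0.36423149  0.4065592   0.38305035] None
```

I handed the job in at 34.8 s of the 112 s allowed. By my measurements everything is in place, but no verdict was reported.

- **Wallets:** All three lie in line on the rib. Their centres are at about +60 mm (yellow), +2 mm (green) and −56 mm (purple) from the tray centre, so they are spaced about 57–58 mm apart, each overlapping the one before. These figures come from the wrist camera just after each placing.
- **Blue carton:** It measured about 4 mm from the centre of its tray, flat on the floor. Contact came about 6 mm early when I lowered it, probably because it had slipped in the grip. Two camera views showed it upright inside the walls before I let go.
- **Red carton:** It measured about 3 mm from the centre of its tray and aligned with it within 1°.
- **White carton:** I never gripped it. In the side view its box is within 2 px of where it was at the start.

**Checks that failed or disagreed:**
- The last composite picture could not be viewed because the 16-picture limit was reached, so the final check was numbers only.
- In that check the scene camera agreed with the wallet positions, allowing for the parts the overlaps hide. The side camera's masks for green and purple were incomplete: its values (y≈0 and −53 mm) did not match and I ignored them.
- Joint 7 came close to its limit (−2.61 against −2.66) above the red carton, so I gripped that carton with the hand turned half round.

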